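# White check on the flour colour meter at half light

## Robot

A 7-joint arm with a two-finger parallel gripper is mounted at the origin on the work surface. World frame = base frame: x ahead of the robot, y to its left, z up, the work surface at z = 0. Lengths are in m, angles in rad, forces in N, time in s.
With the tool pointing down it reaches from about 0.425 to 1.025 m from the base axis. Payload 9.4 kg.
Tool frame: the origin (TCP) lies midway between the tips of the shut fingers; the grasp point (between the pads) lies 19 mm behind it (env.grip_point_offset is the distance from the TCP to the grasp point, in m); z points along the fingers, y is the direction in which the jaws open and shut (so a half turn about z gives the same grasp; the last joint's range is limited). The gripper opens to 85 mm and grips with 20 to 120 N. Pads are 22 mm wide; open, the fingers measure 114 mm over their backs; the gripper's body (76 mm by 85 mm) begins 54 mm behind the grasp point. The pads swing forward as they close: fully open they stand 13 mm farther back than shut.
Start: joints at [-1.274, 0.599, -0.003, 1.599, 0.002, 0.943, -0.08], TCP at [0.265, 0.675, 0.231] pointing down, gripper open.
Joint ranges: [-2.57, 2.57], [-0.35, 1.97], [-1.29, 1.29], [0.11, 2.56], [-1.05, 4.19], [0.11, 1.86], [-2.63, 2.63]. Speed limits (rad/s): [2.22, 2.22, 3.01, 3.01, 3.14, 3.14, 3.14].

## Interface

Orientations are given as a unit quaternion [w, x, y, z].
In Python, from workcell import env gives the robot as it stands. The module is installed in compiled form; this text tells all that it offers.
- The arm moves only by the tool arm_command, never from a script. Its argument "rows" is a list of rows, each a list of 5 numbers: the shift along the world's x, y, z in m, then the turn about the world's z in rad, then the finger opening in m, from 0 to 0.0854. A call has 1 to 10 rows; each row is the pose to reach, as a shift and turn from the pose measured when the call began; what a row does not reach only later rows make up. A row lasts 1/8 s, in which the tool goes at most 62.5 mm and 10.7 degrees, less where a joint would pass 70% of its speed; a pose out of reach is approached as far as the arm can. A call with a gripper value outside its range is refused whole. The fingers move at their own pace and stop on an object; "grip_force" is the grip in N (left out, the last holds). Time passes only in rows, so rows that repeat a pose let the fingers close. It gives the time, the measured TCP pose, the force and the opening at its end, in the units of the state.
- env.state(): the state, without advancing time (a new reading comes with each control period).
- env.capture(name): name is "scene" or "side" or "wrist"; returns a dict with "image" (480x640x3 uint8, blue, green, red), "range_z" (480x640 float32, m along the optical axis (not along the pixel's ray), 0 where there is no reading), "fx", "fy", "cx", "cy" (pixels), "view" (4x4, takes a point from world to camera coordinates). Camera axes: x right, y down, z forward; pixel columns grow to the right and rows downward; lengths in m; the calibration is good to about 2 mm. A picture is of the moment at which its call begins.
- env.close_job(): hands the job in, once; it reports no verdict.
The state is a dict: "t": time; "joints": joint angles; "joint_vel": joint speeds; "tau": joint torques, N m; "ee_pos": TCP position; "orientation": TCP orientation; "ft_force": force on the tool from outside, world axes, zero at the start; "wrist_torque": the same for the moment, N m; "gripper_width": opening from 0.0 (shut) to 1.0 (fully open).
Only numpy, scipy, OpenCV 4.12 (cv2) and the standard library are available. Lean on these libraries where they do the work, as an engineer would, in place of code of your own. Each camera call takes 0.05 s, during which the arm holds its last target. There are 200 camera calls.

## Task

Set the colour meter up for its half-light white check: nest the blue cup upright in the meter's black port cup, then nest the white cup in the blue cup, setting each down without dropping it and keeping the lamp shutter shut until both are in. Then slide the sprung shutter by its orange grip to half open, where its white line meets the green marks, and finish while still holding it there with the gripper, because the spring shuts it if let go. Leave the beaker, the jar and the spatula where they are.

Things in the scene. Friction and masses are not known exactly. Their poses are not given: they have to be found in the camera images.
- meter: White colour meter, fixed: 200 mm (x) by 280 mm (y), top 50 mm above the bench; origin under its centre. Its x points away from the robot, turned up to 0.3 rad. On its +y half (left seen from the robot) the black port cup; on its -y half a grey lamp house, 190 by 90 mm, top 70 mm above the bench, with a pale yellow window under the sprung shutter.
- port_floor (a point): Centre of the inner floor of the black port cup, fixed at the meter's x 0, y +75 mm, 50 mm above the bench. Inner diameter 50 mm here, 60 mm at its rim 30 mm higher. The blue cup's foot rests on this floor: its centre is then 33 mm and its rim 66 mm above this point. The white cup rests on the blue cup's floor: centre 69 mm, rim 102 mm above this point.
- blue_cup_centre (a point): Blue ceramic tapered cup, open on top: 66 mm tall, outer diameter 44 mm at foot, 66 mm at rim, wall 3 mm, inner floor 36 mm above the foot, about 0.2 kg. Stands upright on the bench left or right of the meter. Point: on its axis, 33 mm above foot, 33 mm below rim; z up. Nested, its top 36 mm stand clear: grip across its outside, fingertips at most 33 mm below the rim.
- white_cup_centre (a point): White ceramic tapered cup, open on top: 66 mm tall, outer diameter 44 mm at foot, 66 mm at rim, wall 3 mm, inner floor 36 mm above the foot, about 0.2 kg. Stands upright on the bench left or right of the meter. Point: on its axis, 33 mm above foot, 33 mm below rim; z up. Nested, its top 36 mm stand clear: grip across its outside, fingertips at most 33 mm below the rim.
- shutter_grip (a point): Point inside the shutter's orange grip, 98 mm above the bench. The grip is an upright fin, 12 mm thick (meter's x), 34 mm wide (meter's y), from the plate's top 23 mm below this point to 18 mm above it. Shut, it is at the meter's x +18 mm, y -75 mm; it slides along the meter's -x, towards the robot. Axes as the meter's.
- shutter (a joint): Travel of the shutter, m: 0 shut (start), 0.060 fully open, growing as the grip slides to the meter's -x; half open is 0.030, where the white line under the grip meets the green marks on the lamp house (black marks: shut, fully open). A spring pulls it shut: 3.3 N when shut, rising evenly to 6.6 N at half and 9.9 N fully open.
- beaker: Bystander: green glass beaker, 72 mm across, 95 mm tall, beyond the left or right side of the meter; origin under its centre.
- jar: Bystander: amber sample jar with a blue cap, 60 mm across, 85 mm tall, on the side opposite to the beaker; origin under its centre.
- spatula: Bystander: steel spatula with a wooden handle, 200 mm long, lying on the far side of the meter, across it; origin under its middle.
Not all that is in view belongs to the job. What is shaped like the part that bears white_cup_centre but red is not meant.

How it is judged:
By the outcome, as a careful person would: the job done as asked, in the order asked, and still so for the second after the job is handed in, while the arm keeps its last pose, push and grip.
It also fails if it takes over 69 s, if anything falls off the work surface, if the arm or the gripper's body presses on something with over 40 N, if the wrist force passes 120 N, or if a joint passes its speed limit or range.

## Working session

There is one attempt and no reset: what is moved stays moved. The work goes in short steps, Python scripts to look and compute and a tool call to move; the robot and the scene stay as the last step left them, time stands still between calls to the robot, and variables do not carry over. Pictures are saved under pics/ and viewed, about 8 in all and at most 12, crops included, and the job is handed in when it is done.

Besides the shell and the picture viewer there is one more tool, called as name([rows], argument=value, ...), one row to a line, values as JSON. arm_command: Moves the arm, as the interface text tells. Its arguments: {"type":"object","properties":{"rows":{"type":"array"},"grip_force":{"type":"number"}},"required":["rows"]}

```bash
mkdir -p pics; cat > h.py <<'E'
import numpy as np, cv2
from workcell import env
def cap(n):
    c=env.capture(n); return c
def pts(c):
    z=c["range_z"]; v,u=np.indices(z.shape)
    P=np.stack([(u-c["cx"])/c["fx"]*z,(v-c["cy"])/c["fy"]*z,z,np.ones_like(z)],-1)
    return (P@np.linalg.inv(c["view"]).T)[...,:3]
E
python3 - <<'E'
from h import *
s=env.state();print({k:np.round(v,3) for k,v in s.items()},env.grip_point_offset)
for n in("scene","side"):
    c=cap(n);cv2.imwrite(f"pics/{n}0.png",c["image"]);np.savez(f"{n}0.npz",**c);print(n,np.round(np.linalg.inv(c["view"]),3).tolist(),c["fx"])
E
```

```text
{'t': np.float64(0.0), 'joints': array([-1.274,  0.6  , -0.003,  1.6  ,  0.002,  0.943, -0.08 ]), 'joint_vel': array([-0.   ,  0.   ,  0.   , -0.   , -0.001,  0.001, -0.002]), 'tau': array([-0.0000e+00, -7.7646e+01,  1.5650e+00, -2.5802e+01,  1.2000e-02,
        9.0000e-03,  0.0000e+00]), 'ee_pos': array([0.265, 0.674, 0.23 ]), 'orientation': array([-0.   ,  0.186,  0.983, -0.001]), 'ft_force': array([ 0.478, -0.814,  0.408]), 'wrist_torque': array([-0.011, -0.008, -0.004]), 'gripper_width': np.float64(0.998)} 0.0187
scene [[0.333, 0.805, -0.492, 1.348], [0.943, -0.28, 0.181, -0.311], [0.008, -0.524, -0.852, 1.342], [0.0, 0.0, 0.0, 1.0]] 600.026933186516
side [[0.95, -0.225, 0.215, 0.371], [-0.311, -0.687, 0.657, -0.765], [0.0, -0.692, -0.722, 0.848], [0.0, 0.0, 0.0, 1.0]] 439.6336730766009
```

View pics/scene0.png

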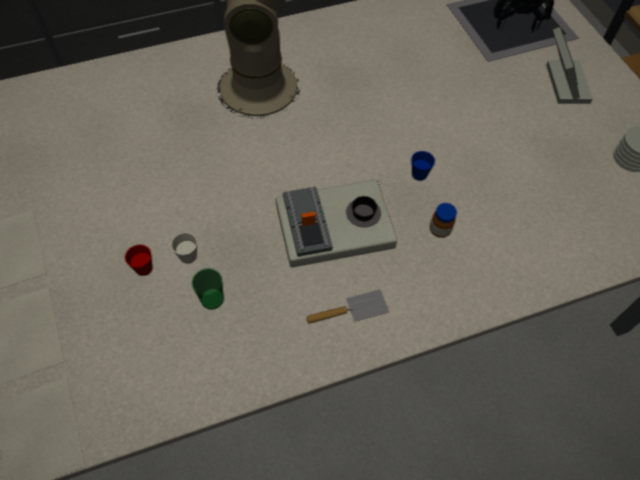

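View pics/side0.png

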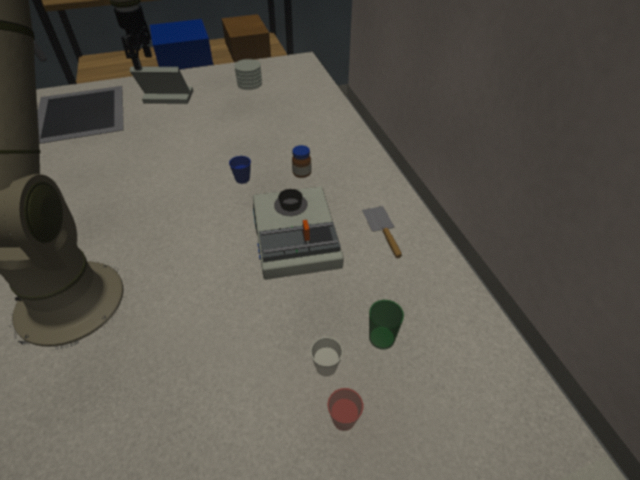

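Scene view: blue cup at (422,165). White cup candidates are the white cup at (185,248) and the red lookalike at (140,260); the white one is meant. Port cup is at (364,209), orange grip at (308,219), beaker at (209,289), jar at (444,219). The side view agrees, with blue at (240,168), white at (326,355) and red at (345,408).

```bash
python3 - <<'E'
from h import *
d={n:dict(np.load(f"{n}0.npz")) for n in("scene","side")}
boxes={"scene":dict(blue=(405,145,440,185),white=(168,230,202,268),red=(122,242,158,278),port=(340,190,385,230),grip=(298,208,320,230),beaker=(190,265,228,312),jar=(430,200,460,240),meter=(265,170,405,270)),
"side":dict(blue=(225,150,256,186),white=(308,336,346,378),red=(322,385,368,432),port=(272,186,308,216),grip=(298,215,314,243),jar=(288,143,315,180))}
for n,c in d.items():
    P=pts(c)
    for k,(a,b,e,f) in boxes[n].items():
        p=P[b:f,a:e].reshape(-1,3); hi={"blue":(.055,.075),"white":(.055,.075),"red":(.055,.075),"port":(.070,.09),"grip":(.09,.125),"beaker":(.083,.105),"jar":(.078,.095),"meter":(.043,.056)}[k]
        q=p[(p[:,2]>hi[0])&(p[:,2]<hi[1])]
        if len(q)<4: print(n,k,len(q),np.round(p[:,2].max(),3)); continue
        (cx,cy),r=cv2.minEnclosingCircle(q[:,:2].astype(np.float32))
        print(n,k,len(q),"circ",round(cx,3),round(cy,3),round(r,3),"med",np.round(np.median(q,0),3),"zmax",round(p[:,2].max(),3))
        if k=="meter": print(cv2.minAreaRect(q[:,:2].astype(np.float32)))
c=d["scene"];I=c["image"]
cv2.imwrite("pics/crop.png",np.hstack([cv2.resize(I[220:320,110:250],None,fx=2.8,fy=2.8),cv2.resize(I[170:270,270:410],None,fx=2.8,fy=2.8)]))
E
```

```text
scene blue 157 circ 0.476 0.329 0.037 med [0.472 0.33  0.063] zmax 1.342
scene white 191 circ 0.52 -0.346 0.035 med [ 0.511 -0.347  0.062] zmax 1.342
scene red 196 circ 0.519 -0.461 0.035 med [ 0.509 -0.463  0.063] zmax 1.342
scene port 164 circ 0.573 0.114 0.035 med [0.568 0.116 0.077] zmax 1.342
scene grip 130 circ 0.572 -0.038 0.017 med [ 0.575 -0.038  0.111] zmax 1.342
scene beaker 231 circ 0.659 -0.32 0.037 med [ 0.648 -0.319  0.092] zmax 1.342
scene jar 299 circ 0.657 0.301 0.03 med [0.659 0.302 0.084] zmax 1.342
scene meter 4349 circ 0.565 0.038 0.169 med [0.582 0.073 0.049] zmax 1.342
((0.5647412538528442, 0.03821737319231033), (0.2798115909099579, 0.20398974418640137), 82.66719818115234)
side blue 170 circ 0.473 0.326 0.035 med [0.472 0.332 0.062] zmax 0.848
side white 298 circ 0.519 -0.344 0.034 med [ 0.52  -0.334  0.064] zmax 0.848
side red 325 circ 0.516 -0.458 0.034 med [ 0.519 -0.448  0.064] zmax 0.848
side port 171 circ 0.57 0.116 0.035 med [0.571 0.121 0.078] zmax 0.848
side grip 98 circ 0.569 -0.036 0.019 med [ 0.568 -0.046  0.113] zmax 0.118
side jar 173 circ 0.656 0.303 0.028 med [0.655 0.3   0.085] zmax 0.848
```

View pics/crop.png

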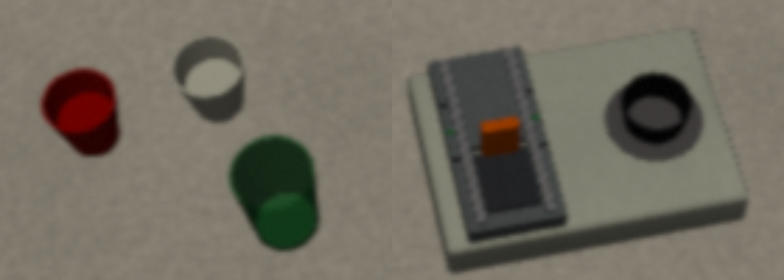

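Blue cup is near (0.474, 0.328) and white near (0.519, -0.345), both with rim radius about 34 mm. The crop shows white at (208,80) and red at (80,110), clearly distinct. The meter is centred at (0.565, 0.038), yaw -0.128, and the port and grip both agree with it to within 3 mm. Next I go above the blue cup.

arm_command([
  [0.025,-0.043,0,-0.16,0.0854],
  [0.05,-0.086,0,-0.33,0.0854],
  [0.08,-0.13,-0.01,-0.5,0.0854],
  [0.105,-0.173,-0.02,-0.66,0.0854],
  [0.13,-0.216,-0.03,-0.83,0.0854],
  [0.157,-0.26,-0.04,-1.0,0.0854],
  [0.185,-0.303,-0.05,-1.16,0.0854],
  [0.209,-0.346,-0.06,-1.325,0.0854],
  [0.209,-0.346,-0.06,-1.325,0.0854],
  [0.209,-0.346,-0.06,-1.325,0.0854],
], grip_force=40)

```text
t: 1.35
ee_pos: [0.4733, 0.3291, 0.1703]
orientation: [-0.001, 0.75, 0.661, -0.001]
ft_force: [0.2, 0.3, 0.2]
gripper_width: 0.998
```

```bash
cat >> h.py <<'E'
def rimfit(P,img,x,y,z,R=.06,dz=.006):
    m=(np.hypot(P[...,0]-x,P[...,1]-y)<R)&(abs(P[...,2]-z)<dz)
    q=P[m][:,:2]
    if len(q)<10: return len(q)
    (cx,cy),r=cv2.minEnclosingCircle(q.astype(np.float32))
    A=np.c_[2*q,np.ones(len(q))]; s=np.linalg.lstsq(A,(q**2).sum(1),rcond=None)[0]
    return len(q),np.round([cx,cy,r],4),"lsq",np.round([s[0],s[1],np.sqrt(s[2]+s[0]**2+s[1]**2)],4)
E
python3 - <<'E'
from h import *
c=cap("wrist");cv2.imwrite("pics/w1.png",c["image"]);P=pts(c)
s=env.state();print(np.round(s["ee_pos"],4),np.round(s["orientation"],3),np.round(s["joints"],2),np.round(np.linalg.inv(c["view"]),3))
print(rimfit(P,0,.474,.328,.0645,dz=.004))
z=P[...,2][(np.hypot(P[...,0]-.474,P[...,1]-.328)<.045)];print(np.histogram(z,bins=np.arange(-.01,.1,.01)))
E
```

```text
[0.473  0.3297 0.1705] [-0.001  0.75   0.661 -0.001] [-0.93  0.52  0.33  2.02 -0.27  0.65 -0.55] [[ 0.992 -0.119 -0.042  0.484]
 [-0.126 -0.941 -0.314  0.411]
 [-0.002  0.317 -0.948  0.313]
 [ 0.     0.     0.     1.   ]]
(1572, array([0.4744, 0.3294, 0.033 ]), 'lsq', array([0.4744, 0.33  , 0.0306]))
(array([ 859, 2103,   12,    2, 3161,  699,  825, 1611,    0,    0]), array([-0.01,  0.  ,  0.01,  0.02,  0.03,  0.04,  0.05,  0.06,  0.07,
        0.08,  0.09]))
```

View pics/w1.png

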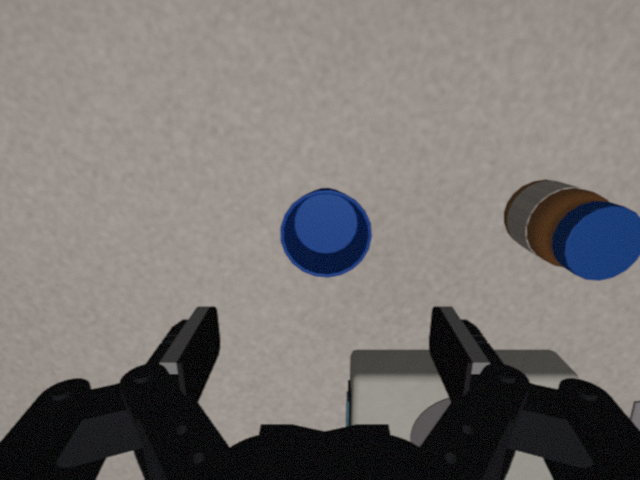

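Blue cup is upright and centred at pixel (326,232), measured (0.4744, 0.3294), r = 33 mm, about 1 mm from under the TCP. Jar stays clear. Now down and grip.

arm_command([
  [0.001,0,-0.04,0,0.0854],
  [0.001,0,-0.08,0,0.0854],
  [0.001,0,-0.115,0,0.0854],
  [0.001,0,-0.138,0,0.0854],
  [0.001,0,-0.138,0,0.0854],
  [0.001,0,-0.138,0,0.03],
  [0.001,0,-0.138,0,0.03],
  [0.001,0,-0.138,0,0.03],
  [0.001,0,-0.138,0,0.03],
  [0.001,0,-0.138,0,0.03],
], grip_force=40)

```text
t: 2.65
ee_pos: [0.4744, 0.3307, 0.034]
orientation: [-0.001, 0.75, 0.662, 0.001]
ft_force: [-2.6, 0.7, 8.0]
gripper_width: 0.73
```

arm_command([
  [0,0,0,0,0.03],
  [0,0,0,0,0.03],
  [0,0,0.01,0,0.03],
  [0,0,0.03,0,0.03],
  [0,0,0.06,0,0.03],
  [0,0,0.1,0,0.03],
  [0,0,0.14,0,0.03],
  [0,0,0.16,0,0.03],
  [0,0,0.16,0,0.03],
])

```text
t: 3.78
ee_pos: [0.4749, 0.3311, 0.1958]
orientation: [-0.001, 0.75, 0.662, 0.002]
ft_force: [0.1, -0.7, -1.7]
gripper_width: 0.732
```

```bash
python3 - <<'E'
from h import *
c=cap("wrist");cv2.imwrite("pics/w2.png",c["image"]);P=pts(c)
s=env.state();e=s["ee_pos"];print(np.round(e,4),s["gripper_width"])
m=(np.hypot(P[...,0]-e[0],P[...,1]-e[1])<.05)&(P[...,2]>e[2]-.05)&(P[...,2]<e[2]+.06)
I=c["image"].astype(int);b=m&(I[...,0]>I[...,2]+40)
q=P[b];print(len(q),np.percentile(q[:,2],[1,10,50,90,99])); zt=np.percentile(q[:,2],98)
t=q[q[:,2]>zt-.006];print(cv2.minEnclosingCircle(t[:,:2].astype(np.float32)),zt)
E
```

```text
[0.4743 0.3308 0.1945] 0.7309755854470102
24309 [0.18086723 0.19772544 0.21027663 0.22773312 0.22883686]
((0.47495728731155396, 0.3301062285900116), 0.033141445368528366) 0.22863925931160906
```

View pics/w2.png

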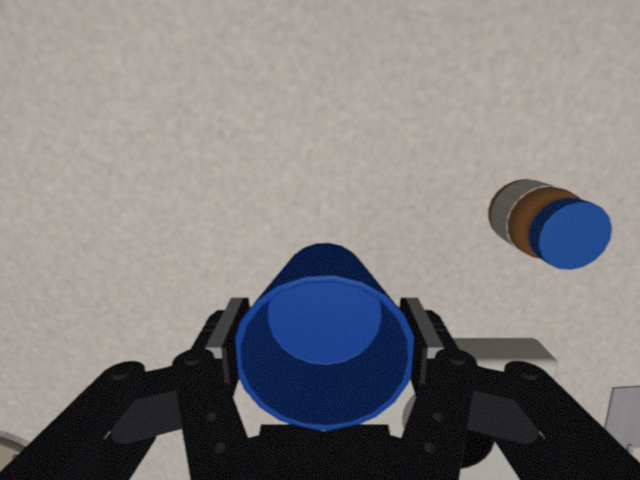

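Blue cup is held level with its rim (325,352) centred between the pads, about 34 mm above the TCP. I'll pass just beyond the port so the wrist camera sees it unobstructed.

arm_command([
  [0.012,-0.04,0.01,0,0.03],
  [0.025,-0.08,0.02,0,0.03],
  [0.04,-0.12,0.03,0,0.03],
  [0.05,-0.16,0.03,0,0.03],
  [0.06,-0.2,0.03,0,0.03],
  [0.075,-0.24,0.03,0,0.03],
  [0.085,-0.275,0.03,0,0.03],
  [0.098,-0.3,0.03,0,0.03],
  [0.098,-0.3,0.03,0,0.03],
  [0.098,-0.3,0.03,0,0.03],
])

```text
t: 5.08
ee_pos: [0.5715, 0.0314, 0.2234]
orientation: [-0.002, 0.75, 0.662, 0.001]
ft_force: [-0.5, 0.3, -1.6]
gripper_width: 0.735
```

```bash
python3 - <<'E'
from h import *
c=cap("wrist");cv2.imwrite("pics/w3.png",c["image"]);P=pts(c)
s=env.state();e=s["ee_pos"];print(np.round(e,4),s["gripper_width"])
print(rimfit(P,0,.573,.114,.079,R=.045,dz=.004))
I=c["image"].astype(int);m=(I[...,0]>I[...,2]+40)&(P[...,2]>.15)
q=P[m];zt=np.percentile(q[:,2],98);t=q[q[:,2]>zt-.006];print(cv2.minEnclosingCircle(t[:,:2].astype(np.float32)),zt)
m=(abs(P[...,2]-.05)<.004)&(np.hypot(P[...,0]-.573,P[...,1]-.114)<.027);f=P[m];print("floor",len(f),cv2.minEnclosingCircle(f[:,:2].astype(np.float32)) if len(f) else 0)
E
```

```text
[0.5716 0.0318 0.2236] 0.7372063115482205
(1512, array([0.572 , 0.1159, 0.0328]), 'lsq', array([0.572 , 0.1159, 0.0306]))
((0.5759981274604797, 0.055080629885196686), 0.05782311409711838) 0.2563206501725468
floor 3236 ((0.5719825625419617, 0.11564543098211288), 0.0258150864392519)
```

View pics/w3.png

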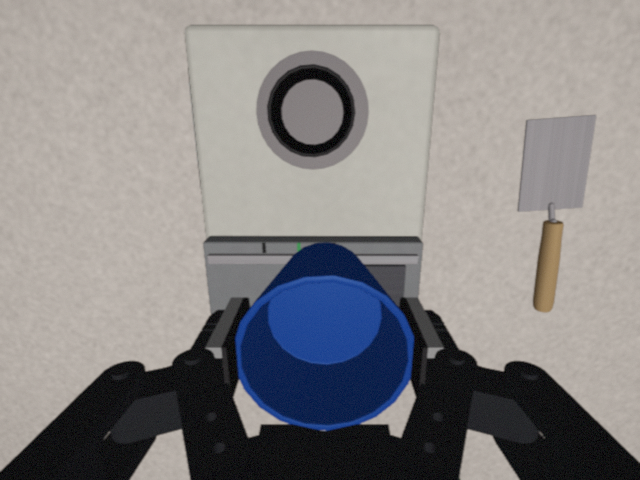

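Port rim at pixel (312,110), measured (0.572, 0.116), and the floor agrees. Moving over it and partway in.

arm_command([
  [0,0.035,0,0,0.03],
  [0,0.07,0,0,0.03],
  [0,0.0845,0,0,0.03],
  [0,0.0845,-0.03,0,0.03],
  [0,0.0845,-0.06,0,0.03],
  [0,0.0845,-0.085,0,0.03],
  [0,0.0845,-0.1,0,0.03],
  [0,0.0845,-0.1,0,0.03],
  [0,0.0845,-0.1,0,0.03],
], grip_force=60)

```text
t: 6.25
ee_pos: [0.5721, 0.1163, 0.1244]
orientation: [-0.002, 0.75, 0.662, 0.001]
ft_force: [0.7, -0.0, -1.3]
gripper_width: 0.724
```

```bash
python3 - <<'E'
from h import *
c=cap("wrist");P=pts(c)
s=env.state();e=s["ee_pos"];print(np.round(e,4),s["gripper_width"],s["ft_force"])
I=c["image"].astype(int);m=(I[...,0]>I[...,2]+40)&(np.hypot(P[...,0]-.572,P[...,1]-.116)<.045)
q=P[m];zt=np.percentile(q[:,2],98);t=q[q[:,2]>zt-.006];print(cv2.minEnclosingCircle(t[:,:2].astype(np.float32)),zt)
E
```

```text
[0.5721 0.1163 0.1245] 0.7295528293914383 [-0.47380694 -0.18888142 -1.66307105]
((0.5719469785690308, 0.11519650369882584), 0.03328654170036316) 0.15706513007747955
```

arm_command([
  [0,0.0005,-0.015,0,0.03],
  [0,0.0005,-0.028,0,0.03],
  [0,0.0005,-0.034,0,0.03],
  [0,0.0005,-0.037,0,0.03],
  [0,0.0005,-0.039,0,0.03],
  [0,0.0005,-0.039,0,0.03],
  [0,0.0005,-0.039,0,0.03],
])

```text
t: 7.18
ee_pos: [0.5723, 0.1169, 0.0858]
orientation: [-0.001, 0.749, 0.662, 0.002]
ft_force: [-0.8, 1.1, -1.9]
gripper_width: 0.73
```

arm_command([
  [0,0,-0.001,0,0.03],
  [0,0,-0.002,0,0.03],
  [0,0,-0.003,0,0.03],
  [0,0,-0.003,0,0.03],
])

```text
t: 7.68
ee_pos: [0.5725, 0.1169, 0.0842]
orientation: [-0.001, 0.75, 0.662, 0.002]
ft_force: [-3.4, -0.9, 15.1]
gripper_width: 0.722
```

```bash
python3 - <<'E'
from h import *
c=cap("wrist");P=pts(c)
s=env.state();e=s["ee_pos"];print(np.round(e,4),s["gripper_width"],s["ft_force"])
I=c["image"].astype(int);m=(I[...,0]>I[...,2]+40)&(np.hypot(P[...,0]-.572,P[...,1]-.116)<.045)
q=P[m];zt=np.percentile(q[:,2],98);t=q[q[:,2]>zt-.006];print(cv2.minEnclosingCircle(t[:,:2].astype(np.float32)),zt)
E
```

```text
[0.5725 0.1169 0.0842] 0.7283137734235242 [-2.85264881 -0.02233418 15.84455656]
((0.5719266533851624, 0.11592849344015121), 0.03330030292272568) 0.11693763726063858
```

The blue cup rim is at 0.117 (expected 0.116) with 16 N of contact, so it is seated. Opening gradually, then lifting.

arm_command([
  [0,0,0,0,0.066],
  [0,0,0,0,0.07],
  [0,0,0,0,0.0854],
  [0,0,0,0,0.0854],
  [0,0,0,0,0.0854],
  [0,0,0,0,0.0854],
  [0,0,0.02,0,0.0854],
  [0,0,0.06,0,0.0854],
  [0,0,0.11,0,0.0854],
  [0,0,0.14,0,0.0854],
], grip_force=40)

```text
t: 8.98
ee_pos: [0.573, 0.1168, 0.2265]
orientation: [-0.001, 0.75, 0.662, 0.003]
ft_force: [0.2, 0.7, -0.5]
gripper_width: 1.001
```

arm_command([
  [0,-0.055,0,0,0.0854],
  [0,-0.11,0,0,0.0854],
  [-0.01,-0.165,0,0,0.0854],
  [-0.02,-0.22,0,0,0.0854],
  [-0.025,-0.275,0,0,0.0854],
  [-0.035,-0.33,0,0,0.0854],
  [-0.045,-0.385,0,0,0.0854],
  [-0.053,-0.435,-0.02,0,0.0854],
  [-0.053,-0.462,-0.05,0,0.0854],
  [-0.053,-0.462,-0.05,0,0.0854],
])

```text
t: 10.22
ee_pos: [0.5181, -0.347, 0.1745]
orientation: [-0.002, 0.751, 0.66, 0.002]
ft_force: [-0.2, 0.5, 0.2]
gripper_width: 0.999
```

```bash
python3 - <<'E'
from h import *
c=cap("wrist");P=pts(c);I=c["image"];cv2.imwrite("pics/w4.png",I)
s=env.state();e=s["ee_pos"];print(np.round(e,4),s["gripper_width"],np.round(s["joints"],2))
print(rimfit(P,0,.519,-.345,.0645,R=.045,dz=.004))
c=cap("scene");P=pts(c);print("blue nested",rimfit(P,0,.572,.116,.114,R=.05,dz=.005))
cv2.imwrite("pics/m4.png",np.hstack([cv2.resize(I,(400,300)),cv2.resize(c["image"][170:270,270:404],(400,300))]))
E
```

```text
[ 0.5191 -0.3456  0.1755] 0.9961817320670893 [ 0.27  0.56  0.34  1.91 -0.29  0.72  0.66]
(1522, array([ 0.52  , -0.3444,  0.0329]), 'lsq', array([ 0.5201, -0.3438,  0.0306]))
blue nested (137, array([0.5724, 0.1116, 0.0345]), 'lsq', array([0.5735, 0.1124, 0.0306]))
```

View pics/m4.png

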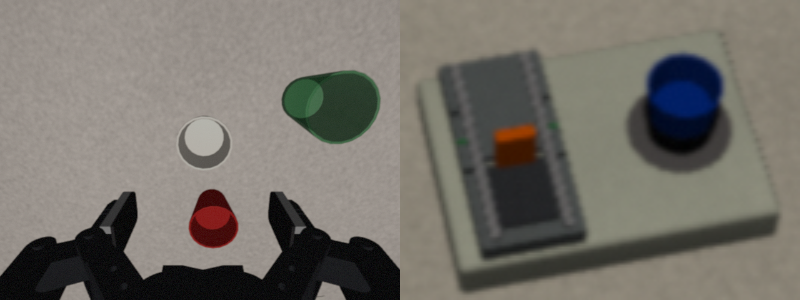

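Left: white cup at (204,142), r = 33 mm at (0.520, -0.344), with red and the beaker clear of the fingers. Right: blue cup upright in the port. Gripping the white cup.

arm_command([
  [0.001,0.001,-0.04,0,0.0854],
  [0.001,0.001,-0.08,0,0.0854],
  [0.001,0.001,-0.12,0,0.0854],
  [0.001,0.001,-0.142,0,0.0854],
  [0.001,0.001,-0.142,0,0.0854],
  [0.001,0.001,-0.142,0,0.03],
  [0.001,0.001,-0.142,0,0.03],
  [0.001,0.001,-0.142,0,0.03],
  [0.001,0.001,-0.142,0,0.03],
  [0.001,0.001,-0.142,0,0.03],
], grip_force=60)

```text
t: 11.58
ee_pos: [0.5218, -0.3438, 0.0366]
orientation: [-0.0, 0.75, 0.662, 0.004]
ft_force: [-1.6, 1.1, 6.1]
gripper_width: 0.725
```

arm_command([
  [0,0,0,0,0.03],
  [0,0,0,0,0.03],
  [0,0,0.01,0,0.03],
  [0,0,0.03,0,0.03],
  [0,0,0.07,0,0.03],
  [0,0,0.12,0,0.03],
  [0,0,0.17,0,0.03],
  [0,0,0.21,0,0.03],
  [0,0,0.21,0,0.03],
])

```text
t: 12.7
ee_pos: [0.5228, -0.3449, 0.2513]
orientation: [0.003, 0.75, 0.662, 0.005]
ft_force: [0.5, 0.6, -2.5]
gripper_width: 0.727
```

```bash
cat >> h.py <<'E'
def held():
    c=cap("wrist");P=pts(c);s=env.state();e=s["ee_pos"]
    print(np.round(e,4),round(s["gripper_width"],3),np.round(s["ft_force"],1))
    x,y=e[:2]; I=c["image"].astype(int)
    m=(np.hypot(P[...,0]-x,P[...,1]-y)<.05)&(P[...,2]>e[2]+.025)&(P[...,2]<e[2]+.045)&(I.min(-1)>70)
    q=P[m]
    if len(q)>50:
        zt=np.percentile(q[:,2],95);t=q[q[:,2]>zt-.004];print(len(q),"zt",round(zt,4),cv2.minEnclosingCircle(t[:,:2].astype(np.float32)))
    return c,P
E
python3 - <<'E'
from h import *
c,P=held();cv2.imwrite("pics/w5.png",c["image"])
E
```

```text
[ 0.5221 -0.3441  0.249 ] 0.73 [-0.1 -0.2 -3.2]
7387 zt 0.2824 ((0.5234240293502808, -0.3374405801296234), 0.04482763260602951)
```

View pics/w5.png

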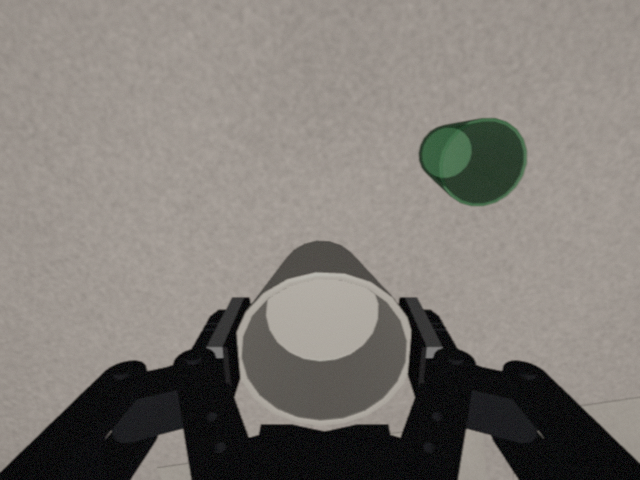

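White cup is held level and centred (324,345), rim 33 mm above the TCP. Moving short of the port for one close look.

arm_command([
  [0.006,0.04,0,0,0.03],
  [0.013,0.085,0,0,0.03],
  [0.02,0.13,0,0,0.03],
  [0.026,0.175,0,0,0.03],
  [0.032,0.22,0,0,0.03],
  [0.039,0.265,0,0,0.03],
  [0.045,0.31,0,0,0.03],
  [0.049,0.345,0,0,0.03],
  [0.049,0.355,0,0,0.03],
  [0.049,0.355,0,0,0.03],
])

```text
t: 14.0
ee_pos: [0.5704, 0.011, 0.2484]
orientation: [0.001, 0.749, 0.662, 0.004]
ft_force: [0.0, 0.0, -2.5]
gripper_width: 0.723
```

```bash
python3 - <<'E'
from h import *
c,P=held();I=c["image"].astype(int)
b=(I[...,0]>I[...,2]+40)&(np.hypot(P[...,0]-.572,P[...,1]-.115)<.05)
q=P[b];zt=np.percentile(q[:,2],97);t=q[q[:,2]>zt-.006];print("blue rim",zt,len(t),cv2.minEnclosingCircle(t[:,:2].astype(np.float32)))
f=q[abs(q[:,2]-.086)<.004];print("blue floor",len(f),cv2.minEnclosingCircle(f[:,:2].astype(np.float32)))
E
```

```text
[0.5706 0.01   0.2486] 0.726 [-0.2 -1.1 -2. ]
6397 zt 0.2805 ((0.5712023377418518, 0.018433600664138794), 0.044905681163072586)
blue rim 0.11691129329225759 1738 ((0.5722635388374329, 0.11533834785223007), 0.03274833410978317)
blue floor 3750 ((0.5724446177482605, 0.1154736578464508), 0.025780806317925453)
```

arm_command([
  [0,0.04,0,0,0.03],
  [0.0015,0.08,0,0,0.03],
  [0.0015,0.106,0,0,0.03],
  [0.0015,0.106,-0.03,0,0.03],
  [0.0015,0.106,-0.06,0,0.03],
  [0.0015,0.106,-0.082,0,0.03],
  [0.0015,0.106,-0.082,0,0.03],
  [0.0015,0.106,-0.082,0,0.03],
])

```text
t: 15.05
ee_pos: [0.5726, 0.1148, 0.1674]
orientation: [0.002, 0.75, 0.661, 0.004]
ft_force: [-0.5, 0.7, -1.5]
gripper_width: 0.723
```

```bash
python3 - <<'E'
from h import *
c,P=held();cv2.imwrite("pics/w6.png",c["image"])
e=env.state()["ee_pos"]; z0=e[2]+.0335
# ray-cast bright ring of the rim onto its plane
g=c["image"].min(-1);m=((g>110)).astype(np.uint8);m[:230]=0;m[440:]=0;m[:,:225]=0;m[:,425:]=0
T=np.linalg.inv(c["view"]);v,u=np.nonzero(m);d=np.c_[(u-c["cx"])/c["fx"],(v-c["cy"])/c["fy"],np.ones(len(u))]@T[:3,:3].T
p=T[:3,3]+d*((z0-T[2,3])/d[:,2])[:,None];p=p[np.hypot(*(p[:,:2]-e[:2]).T)<.038];print(len(p),cv2.minEnclosingCircle(p[:,:2].astype(np.float32)))
E
```

```text
[0.5728 0.1152 0.1676] 0.726 [ 0.6 -0.8 -1.9]
6336 zt 0.1993 ((0.5733640193939209, 0.12229792773723602), 0.04483696445822716)
11760 ((0.572736918926239, 0.11925762891769409), 0.03595685213804245)
```

View pics/w6.png

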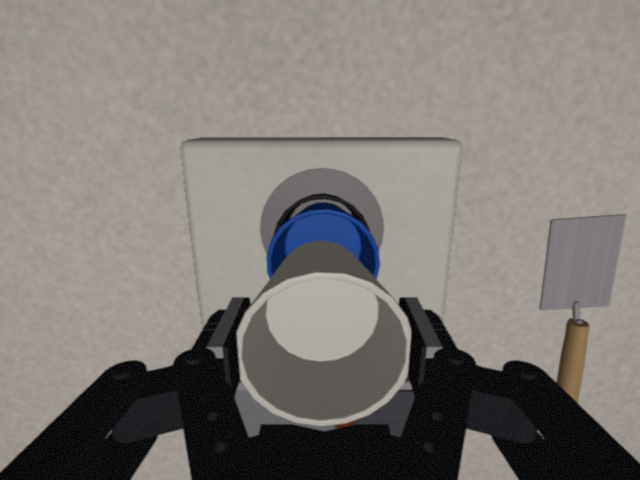

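White cup hangs straight above the blue cup (rims in line at columns 323 and 324). Descending.

arm_command([
  [0,0.001,-0.015,0,0.03],
  [0,0.001,-0.03,0,0.03],
  [0,0.001,-0.04,0,0.03],
  [0,0.001,-0.044,0,0.03],
  [0,0.001,-0.046,0,0.03],
  [0,0.001,-0.046,0,0.03],
  [0,0.001,-0.046,0,0.03],
])

```text
t: 15.98
ee_pos: [0.573, 0.1162, 0.1225]
orientation: [0.002, 0.75, 0.661, 0.005]
ft_force: [-2.3, 0.3, 7.3]
gripper_width: 0.728
```

arm_command([
  [0,0,-0.001,0,0.03],
  [0,0,-0.002,0,0.03],
  [0,0,-0.003,0,0.03],
  [0,0,-0.003,0,0.03],
])

```text
t: 16.48
ee_pos: [0.5731, 0.1164, 0.1222]
orientation: [0.001, 0.75, 0.661, 0.006]
ft_force: [-9.7, 0.1, 31.5]
gripper_width: 0.727
```

```bash
python3 - <<'E'
from h import *
c,P=held()
E
```

```text
[0.5731 0.1164 0.1222] 0.727 [-9.9  0.2 30.6]
6633 zt 0.1543 ((0.5737621784210205, 0.12343442440032959), 0.04490373656153679)
```

Firm contact with the white rim at 0.154 (expected 0.152 to 0.153), so it's seated. Easing the push off, opening gradually, then rising.

arm_command([
  [0,0,0,0,0.03],
  [0,0,0,0,0.066],
  [0,0,0,0,0.07],
  [0,0,0,0,0.0854],
  [0,0,0,0,0.0854],
  [0,0,0,0,0.0854],
  [0,0,0.02,0,0.0854],
  [0,0,0.06,0,0.0854],
  [0,0,0.11,0,0.0854],
  [0,0,0.11,0,0.0854],
], grip_force=40)

```text
t: 17.77
ee_pos: [0.575, 0.1165, 0.2357]
orientation: [0.003, 0.75, 0.661, 0.009]
ft_force: [-0.0, 0.2, -0.2]
gripper_width: 1.003
```

arm_command([
  [0,-0.04,0,0,0.0854],
  [0,-0.08,0,0,0.0854],
  [0,-0.12,0,0,0.0854],
  [0,-0.154,0,0,0.0854],
  [0,-0.154,-0.03,0,0.0854],
  [0,-0.154,-0.03,0,0.0854],
])

```text
t: 18.52
ee_pos: [0.5734, -0.0376, 0.2036]
orientation: [0.001, 0.751, 0.661, 0.007]
ft_force: [-0.9, 0.8, 0.4]
gripper_width: 1.0
```

```bash
python3 - <<'E'
from h import *
s=env.state();print(np.round(s["ee_pos"],4),np.round(s["joints"],2))
c=cap("wrist");P=pts(c);I=c["image"].astype(int);a=I
o=(I[...,2]>I[...,0]+60)&(I[...,2]>I[...,1]+40)&(P[...,2]>.108)
q=P[o];print("grip top",len(q),np.median(q,0),cv2.minAreaRect(q[:,:2].astype(np.float32)) if len(q)>5 else 0)
m=(np.hypot(P[...,0]-.572,P[...,1]-.116)<.05)
q=P[m&(P[...,2]>.14)];print("white rim",len(q),np.percentile(q[:,2],[50,97]),cv2.minEnclosingCircle(q[q[:,2]>np.percentile(q[:,2],97)-.005][:,:2].astype(np.float32)))
c2=cap("scene")
cv2.imwrite("pics/m7.png",np.hstack([cv2.resize(c["image"],(400,300)),cv2.resize(c2["image"][150:270,270:430],(400,300))]))
E
```

```text
[ 0.5734 -0.0376  0.2036] [-0.28  0.47  0.36  2.   -0.26  0.7   0.12]
grip top 853 [ 0.57125972 -0.03319448  0.11625186] ((0.5747409462928772, -0.004103656858205795), (0.0950435996055603, 0.011450225487351418), 82.8396224975586)
white rim 993 [0.15192009 0.15337796] ((0.5693824291229248, 0.09670950472354889), 0.02618282288312912)
```

View pics/m7.png

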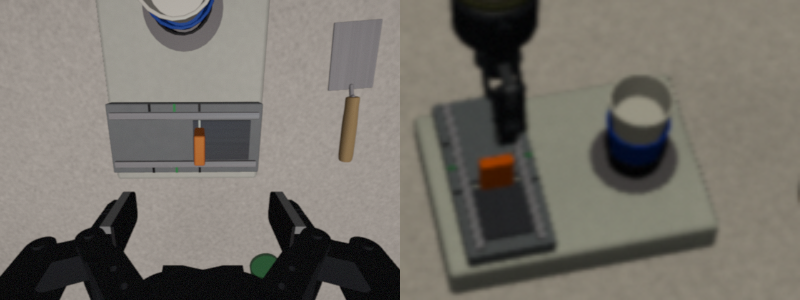

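Left: the fin at (199,147) with its line at the black "shut" mark, white rim on top of blue at (180,5). Right: both cups nested upright, shutter shut. White rim is at 0.152 to 0.153. Now gripping the fin with the jaws along the meter's x.

arm_command([
  [-0.002,0.0015,-0.04,0,0.0854],
  [-0.002,0.0015,-0.08,0,0.0854],
  [-0.002,0.0015,-0.11,0,0.0854],
  [-0.002,0.0015,-0.12,0,0.0854],
  [-0.002,0.0015,-0.12,0,0.0854],
  [-0.002,0.0015,-0.12,0,0.04],
  [-0.002,0.0015,-0.12,0,0.02],
  [-0.002,0.0015,-0.12,0,0.02],
  [-0.002,0.0015,-0.12,0,0.02],
], grip_force=60)

```text
t: 19.75
ee_pos: [0.573, -0.0356, 0.0859]
orientation: [0.002, 0.75, 0.661, 0.009]
ft_force: [-1.0, -0.3, -1.2]
gripper_width: 0.234
```

arm_command([
  [0,0,0,0,0.0],
  [0,0,0,0,0.0],
  [0,0,0,0,0.0],
  [0,0,0,0,0.0],
])

```text
t: 20.25
ee_pos: [0.5712, -0.0354, 0.0859]
orientation: [0.001, 0.75, 0.661, 0.008]
ft_force: [-3.9, 0.8, 7.1]
gripper_width: 0.129
```

Fin is gripped (11 mm opening). Sliding 30 mm along the meter's -x: (-0.030, +0.004).

arm_command([
  [-0.004,0.0005,0,0,0.0],
  [-0.009,0.001,0,0,0.0],
  [-0.014,0.002,0,0,0.0],
  [-0.019,0.0025,0,0,0.0],
  [-0.024,0.003,0,0,0.0],
  [-0.028,0.0035,0,0,0.0],
  [-0.03,0.004,0,0,0.0],
  [-0.03,0.004,0,0,0.0],
  [-0.03,0.004,0,0,0.0],
  [-0.03,0.004,0,0,0.0],
])

```text
t: 21.5
ee_pos: [0.5421, -0.0317, 0.086]
orientation: [0.002, 0.75, 0.661, 0.008]
ft_force: [5.1, -1.9, -4.8]
gripper_width: 0.133
```

```bash
python3 - <<'E'
from h import *
s=env.state();print(np.round(s["ee_pos"],4),s["gripper_width"],np.round(s["ft_force"],1))
c=cap("scene");c2=cap("wrist");c3=cap("side")
for n,x in(("a",c),("b",c2),("d",c3)):np.savez(f"end_{n}.npz",**x)
cv2.imwrite("pics/m8.png",np.hstack([cv2.resize(c3["image"][175:285,245:355],(400,400),interpolation=cv2.INTER_CUBIC),cv2.resize(c2["image"][150:,120:610],(400,400),interpolation=cv2.INTER_CUBIC)]))
E
```

```text
[ 0.5421 -0.0317  0.086 ] 0.13345277637314046 [ 5.1 -1.9 -4.8]
```

View pics/m8.png

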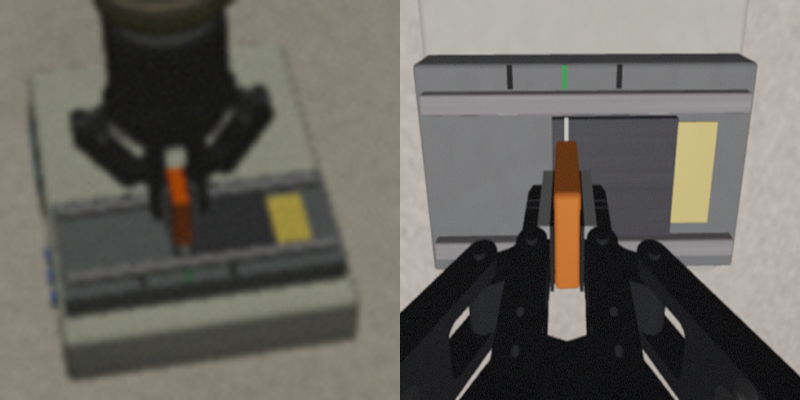

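Wrist crop: white line at x≈567 against the green mark at 565, with black marks at 510 and 619 (54 px per 30 mm), so roughly 1 mm short. Measuring it by casting rays.

```bash
python3 - <<'E'
from h import *
c=dict(np.load("end_b.npz"));P=pts(c);I=c["image"].astype(int)
yaw=-.1275;ex=np.array([np.cos(yaw),np.sin(yaw)])
def mx(m,n):
    v,u=np.nonzero(m);q=P[m];print(n,len(u),"px",np.round([u.mean(),v.mean()],1),"z",np.round(np.median(q[:,2]),4),"mx",np.round(np.median((q[:,:2]-[.5647,.0382])@ex)*1e3,2))
R=np.zeros(I.shape[:2],bool);R[220:262,220:560]=1
g=R&(I[...,1]>I[...,2]+30)&(I[...,1]>I[...,0]+20);mx(g,"green")
d=R&(I.max(-1)<45)
for lo,hi in((240,260),(300,325),(380,395)):
    k=np.zeros_like(R);
a=np.arange(640)
for s,n in(((235,275),"blackL"),((370,405),"blackR")):
    k=R.copy();k[:225]=0;k[258:]=0;k[:,:s[0]]=0;k[:,s[1]:]=0;mx(k&(I.max(-1)<40),n)
W=np.zeros_like(R);W[293:325,300:350]=1;mx(W&(I.min(-1)>140),"white")
o=(I[...,2]>I[...,0]+60)&(I[...,2]>I[...,1]+40)&(P[...,2]>.108)&(P[...,2]<.125);mx(o,"fin top")
E
```

```text
green 26 px [321.  221.4] z 0.0708 mx -14.83
blackL 0 px [nan nan] z nan mx nan
blackR 3 px [376. 247.] z 0.0744 mx 9.46
white 0 px [nan nan] z nan mx nan
fin top 2791 px [324.3 342.4] z 0.1162 mx -14.01<stdin>:5: RuntimeWarning: Mean of empty slice.
  ret = ret.dtype.type(ret / rcount)
  return _methods._mean(a, axis=axis, dtype=dtype,
```

```bash
cat > m.py <<'E'
from h import *
def meas(c):
    P=pts(c);I=c["image"].astype(int);T=np.linalg.inv(c["view"])
    yaw=-.1275;ex=np.array([np.cos(yaw),np.sin(yaw)])
    def mx(m,n,z,r0,r1,c0,c1):
        k=np.zeros(m.shape,bool);k[r0:r1,c0:c1]=1;v,u=np.nonzero(m&k)
        d=np.c_[(u-c["cx"])/c["fx"],(v-c["cy"])/c["fy"],np.ones(len(u))]@T[:3,:3].T
        p=T[:3,3]+d*((z-T[2,3])/d[:,2])[:,None]
        print(n,len(u),"u,v",np.round([u.mean(),v.mean()],1),"range z",np.round(np.median(P[v,u,2]),4),"mx",np.round(((p[:,:2]-[.5647,.0382])@ex).mean()*1e3,2))
    gr=(I[...,1]>I[...,2]+30)&(I[...,1]>I[...,0]+20);dk=I.max(-1)<40
    mx(gr,"green",.0705,200,225,300,345);mx(dk,"blackL",.0705,206,221,240,270);mx(dk,"blackR",.0705,206,221,375,405)
    mx(I.min(-1)>130,"white line",.075,248,265,312,336)
E
python3 -c "
from m import *
meas(dict(np.load('end_b.npz')))"
```

```text
green 143 u,v [321. 213.] range z 0.071 mx -14.83
blackL 4 u,v [253.8 213.5] range z 0.0712 mx -44.84
blackR 0 u,v [nan nan] range z nan mx nan
white line 101 u,v [323.5 256.1] range z 0.0761 mx -13.75m.py:9: RuntimeWarning: Mean of empty slice.
  print(n,len(u),"u,v",np.round([u.mean(),v.mean()],1),"range z",np.round(np.median(P[v,u,2]),4),"mx",np.round(((p[:,:2]-[.5647,.0382])@ex).mean()*1e3,2))
  ret = ret.dtype.type(ret / rcount)
  return _methods._mean(a, axis=axis, dtype=dtype,
```

The line is 1.1 mm short of the green mark, so I'll nudge it the rest of the way.

arm_command([
  [-0.001,0,0,0,0.0],
  [-0.001,0,0,0,0.0],
  [-0.001,0,0,0,0.0],
  [-0.001,0,0,0,0.0],
])

```text
t: 22.15
ee_pos: [0.5421, -0.0317, 0.086]
orientation: [0.003, 0.75, 0.661, 0.009]
ft_force: [7.2, -0.3, -5.2]
gripper_width: 0.128
```

```bash
python3 - 2>/dev/null <<'E'
from m import *
s=env.state();print(np.round(s["ee_pos"],4),s["gripper_width"],np.round(s["ft_force"],1))
meas(cap("wrist"))
c=cap("scene");P=pts(c)
for n,x,y,z in(("white",.572,.1155,.15),("beaker",.655,-.32,.092),("jar",.657,.301,.084)):print(n,rimfit(P,0,x,y,z,R=.045,dz=.005))
c=cap("scene");cv2.imwrite("pics/m9.png",cv2.resize(c["image"][130:330,110:470],(800,444)))
E
```

```text
[ 0.5421 -0.0317  0.086 ] 0.1278024705445806 [ 7.2 -0.3 -5.2]
green 143 u,v [321. 213.] range z 0.071 mx -14.79
blackL 3 u,v [252.7 211.7] range z 0.0716 mx -45.23
blackR 0 u,v [nan nan] range z nan mx nan
white line 101 u,v [323.5 256.1] range z 0.0762 mx -13.72
white (138, array([0.5731, 0.1132, 0.0351]), 'lsq', array([0.573 , 0.1126, 0.0309]))
beaker (163, array([ 0.6595, -0.3202,  0.0375]), 'lsq', array([ 0.6597, -0.3192,  0.0341]))
jar (281, array([0.6582, 0.3016, 0.0288]), 'lsq', array([0.6587, 0.3022, 0.0192]))
```

View pics/m9.png

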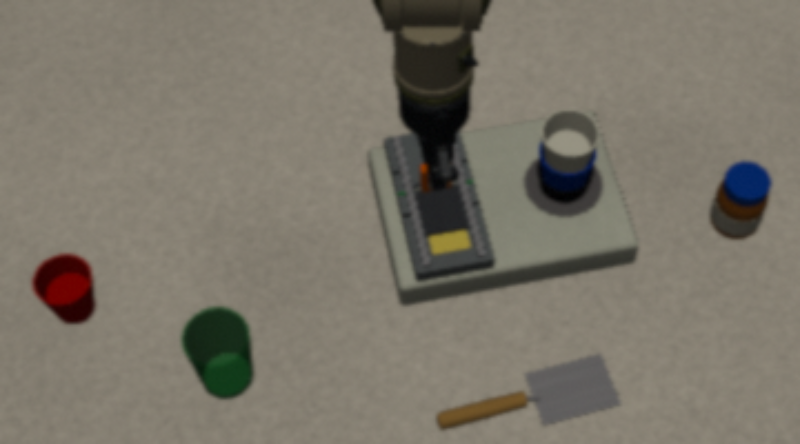

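Both cups are nested and upright at (568,150), and the bystanders haven't moved. The 1 mm nudge only replaced the existing lag against the spring, so I'll ask for more.

arm_command([
  [-0.0015,0,0,0,0.0],
  [-0.002,0.0003,0,0,0.0],
  [-0.002,0.0003,0,0,0.0],
  [-0.002,0.0003,0,0,0.0],
  [-0.002,0.0003,0,0,0.0],
])

```text
t: 22.92
ee_pos: [0.5411, -0.0316, 0.086]
orientation: [0.003, 0.75, 0.661, 0.009]
ft_force: [6.9, -1.0, -5.6]
gripper_width: 0.131
```

```bash
python3 - 2>/dev/null <<'E'
from m import *
s=env.state();print(np.round(s["ee_pos"],4),s["gripper_width"],np.round(s["ft_force"],1))
meas(cap("wrist"))
E
```

```text
[ 0.5411 -0.0316  0.086 ] 0.13064763060140597 [ 6.9 -1.  -5.6]
green 149 u,v [323.9 212.8] range z 0.071 mx -14.55
blackL 2 u,v [256. 211.] range z 0.0717 mx -44.75
blackR 0 u,v [nan nan] range z nan mx nan
white line 85 u,v [323. 256.] range z 0.0762 mx -14.98
```

The line and green mark agree to 0.4 mm, and the wrist reads 6.9 N against the 6.6 N expected at half open. Handing in.

```bash
python3 -c "
from workcell import env
print(env.close_job());s=env.state();print(s['t'],s['ee_pos'],s['gripper_width'])"
```

```text
the job is handed in; nothing more can be done
None
the job is handed in; nothing more can be done
```

The job is done and handed in at about 23 s. The blue cup is nested in the port cup and the white cup in the blue one. The shutter is half open, with the gripper still holding its orange grip.

**Cups:** The nested blue rim measured 117 mm above the bench (116 expected) and the white rim 152–154 mm (152 expected). Both stood upright in the last picture. I set each down onto light contact and then released it. The shutter stayed shut until both were in.

**Shutter:** My first slide stopped about 1.1 mm short, and a 1 mm nudge did nothing because it only matched the arm's lag against the spring. A second nudge brought the white line within about 0.4 mm of the green mark. The wrist read about 6.9 N, against 6.6 N expected at half open.

**Bystanders:** The beaker and jar measured within 2 mm of their starting places, and the spatula looks untouched in the last scene picture. I did not touch the red cup.

**Checks that failed or disagreed:**
- The ray fit on the black marks found too few pixels to use, so only the green mark was measured.
- Fitting the rim of the white cup while it was held picked up background, so I aligned it using the offset measured on the blue cup.
- The scene camera placed the nested cups 3–4 mm from where the wrist camera did. I relied on the wrist camera.

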